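# Put the microscope eyepieces away in the lens box

### The job

Put the microscope's two tall black eyepieces away in the white divided box: one in each of the two empty cells, standing upright on the cork disc. Lower each one down into its cell before you let go; do not drop it from above the dividers.

Things in the scene. Friction and masses are not known exactly. Their poses are not given: they have to be found in the camera images.
- eyepiece_a: microscope eyepiece standing upright on the bench, 78 mm tall, round: from the foot a white dust cap (36 mm diameter, 14 mm high), a steel neck (30 mm diameter), a black cylinder (40 mm diameter, 26 to 66 mm above the foot: grip it here), a black eyecup with glass on top; 0.08 to 0.17 kg. Origin at the centre of its underside, z up
- eyepiece_b: second, identical microscope eyepiece standing upright on the bench, 78 mm tall, round: from the foot a white dust cap (36 mm diameter, 14 mm high), a steel neck (30 mm diameter), a black cylinder (40 mm diameter, 26 to 66 mm above the foot: grip it here), a black eyecup with glass on top; 0.08 to 0.17 kg. Origin at the centre of its underside, z up
- liner_a: cork disc, 50 mm diameter, 3 mm thick, fixed in the middle of an empty cell of the white box. The box is fixed: 2 x 3 cells, each 62 mm square inside, 4 mm walls, divider tops 40 mm above the bench; the other cells hold short lenses, below the divider tops. Origin at the centre of the disc's underside, 4 mm above the bench; x, y along the cell walls
- liner_b: the same at the opposite end of the box: cork disc, 50 mm diameter, 3 mm thick, fixed in the middle of an empty cell of the white box. The box is fixed: 2 x 3 cells, each 62 mm square inside, 4 mm walls, divider tops 40 mm above the bench; the other cells hold short lenses, below the divider tops. Origin at the centre of the disc's underside, 4 mm above the bench; x, y along the cell walls
Things that resemble listed ones, but are neither listed nor needed, are in the scene too. What is shaped like the liner_a but turquoise is not meant.

How it is judged:
By the outcome, as a careful person would: the job done as asked, in the order asked, and still so for the second after the job is handed in, with the robot touching nothing.
It also fails if it takes over 54 s, if anything falls off the work surface, if the arm or the gripper's body presses on something with over 40 N, if the wrist force passes 120 N, or if a joint passes its speed limit or range.

### The arm

A 6-joint arm with a two-finger parallel gripper is mounted at the origin on the work surface. World frame = base frame: x ahead of the robot, y to its left, z up, the work surface at z = 0. Lengths are in m, angles in rad, forces in N, time in s.
With the tool pointing down it reaches from about 0.275 to 1 m from the base axis. Payload 8.4 kg.
Tool frame: the origin (TCP) lies at the very end of the fingers, on their centre line; the grasp point (between the pads) lies 19 mm behind it; x points along the fingers, y is the direction in which the jaws open and shut, and the axes are right-handed (so a half turn about x gives the same grasp; the last joint's range is limited). The gripper opens to 85 mm and grips with 20 to 120 N. Pads are 22 mm wide; open, the fingers measure 114 mm over their backs; the gripper's body (76 mm by 85 mm) begins 54 mm behind the grasp point. The pads swing forward as they close: fully open they stand 13 mm farther back than shut.
Start: joints at [-1.183, 0.353, 1.633, -0, 1.155, -0.002], TCP at [0.238, -0.578, 0.2] pointing down, gripper open.
Joint ranges: [-2.63, 2.63], [-0.92, 2.1], [0.06, 2.66], [-1.3, 4.44], [0, 2.69], [-3.02, 3.02]. Speed limits (rad/s): [2.22, 2.22, 2.79, 3.14, 3.14, 3.14].

### API

Orientations are given as a unit quaternion [w, x, y, z].
In Python, from plant import monitor, cams, ticket, nets gives the robot as it stands.
- The arm moves only by the tool servo_tool, never from a script. Its arguments are lists of equal length, an entry for each row: "delta_pos": the shift along the tool's x, y, z in mm, a list of three; "spin": the turn about the tool's x in rad; "jaw": the opening, from 0 (shut) to 1 (fully open). A call has 1 to 8 rows; each row shifts and turns the pose as measured when the row begins, along the tool's axes as they then stand; what a row does not reach is not made up. A row lasts 1/10 s, in which the tool goes at most 50 mm and 8.59 degrees, less where a joint would pass 70% of its speed; a pose out of reach is approached as far as the arm can. A call with a gripper value outside its range is refused whole. The fingers move at their own pace and stop on an object; the grip force is fixed at half the most. Time passes only in rows, so rows that do not move let the fingers close. It gives the time, the measured TCP pose, the force and the opening at its end, in the units of the state.
- monitor.sense(): the state, without advancing time (a new reading comes with each control period).
- cams.camera(name): name is "scene" or "side" or "wrist"; returns (picture, depth): 420x560x3 uint8, red, green, blue; 420x560 float32, m along the optical axis (not along the pixel's ray), 0 where there is no reading.
- cams.calibration(name): a dict with "fovy" (degrees; the focal length in pixels is half the picture's height over the tangent of half this angle, whatever the lens; pixels are square), "cx", "cy" (the principal point, pixels), "xyz" and "attitude" of the camera in the world; the wrist camera has in their place "hand_eye" (4x4, takes a point from camera to tool coordinates, whose origin is the TCP and whose axes are the tool frame's). Camera axes: x right, y down, z forward; pixel columns grow to the right and rows downward; lengths in m; the calibration is good to about 2 mm. A picture is of the moment at which its call begins: read the wrist's pose just before it. calibration takes no time and is no camera call.
- ticket.hand_in(): hands the job in, once; it reports no verdict.
Trained networks look in the newest picture that a camera, given by its name, has taken for a name from the list of things; names that differ only in an ending like _2 or _b are one class to them, and where a whole thing is asked for, a point or a joint stands for the part that bears it (a point fixed in the world has none). Each returns a list of dicts, best first, with "p" (0 to 1); they miss things now and then, are a little off and sometimes report something else, mostly with a low value. They report only what shows in the picture. A call takes as long as a camera call. They do not tell look-alikes from the thing itself.
- nets.cut_out(camera, label): "mask" (420x560 bool, what is visible of it) and "rect" ([left, top, right, bottom] as shares, 0 to 1, of the picture: columns of its width, rows of its height, round what is visible of it).
- nets.tip_of(camera, label): "location" ([column, row] as shares, 0 to 1, of the picture: columns of its width, rows of its height: a listed point, or the origin of a listed thing).
The state is a dict: "time": time; "joints": joint angles; "qd": joint speeds; "tau": joint torques, N m; "tcp_pos": TCP position; "orientation": TCP orientation; "ft_force": force on the tool from outside, world axes, zero at the start; "ft_torque": the same for the moment, N m; "finger_gap": finger opening in m.
Only numpy, scipy, OpenCV 4.12 (cv2) and the standard library are available. Lean on these libraries where they do the work, as an engineer would, in place of code of your own. Each camera call takes 0.05 s, during which the arm holds its last target. There are 200 camera calls.

## Working session

There is one attempt and no reset: what is moved stays moved. The work goes in short steps, Python scripts to look and compute and a tool call to move; the robot and the scene stay as the last step left them, time stands still between calls to the robot, and variables do not carry over. Pictures are saved under pics/ and viewed, about 8 in all and at most 12, crops included, and the job is handed in when it is done.

Besides the shell and the picture viewer there is one more tool, called after "Call:" as name(argument=value, ...) on one line, values as JSON. servo_tool: Moves the arm, as the interface text tells. Its arguments: {"type":"object","properties":{"delta_pos":{"type":"array"},"spin":{"type":"array"},"jaw":{"type":"array"}},"required":["delta_pos","spin","jaw"]}

```bash
mkdir -p pics; ls; cat > h.py <<'E'
import numpy as np, cv2
from plant import monitor, cams, ticket, nets
from scipy.spatial.transform import Rotation as R
def q2m(q): return R.from_quat([q[1],q[2],q[3],q[0]]).as_matrix()
def pose(name):
    c=cams.calibration(name)
    if 'hand_eye' in c:
        s=monitor.sense(); H=np.array(c['hand_eye']); Rt=q2m(s['orientation'])
        return c,Rt@H[:3,:3],Rt@H[:3,3]+np.array(s['tcp_pos'])
    a=np.array(c['attitude']); M=q2m(a) if a.size==4 else a.reshape(3,3)
    return c,M,np.array(c['xyz'])
def cloud(name,d,c,M,t):
    f=210/np.tan(np.radians(c['fovy'])/2)
    v,u=np.mgrid[0:420,0:560]
    P=np.stack([(u-c['cx'])/f*d,(v-c['cy'])/f*d,d],-1)
    return P@M.T+t
E
python3 - <<'E'
from h import *
s=monitor.sense(); print(s)
ims=[]
for n in ['scene','side','wrist']:
    c,M,t=pose(n); im,d=cams.camera(n); print(n,c,t, M[:,2])
    np.savez('/tmp/%s.npz'%n,im=im,d=d,M=M,t=t)
    P=cloud(n,d,c,M,t)
    for l in ['eyepiece_a','liner_a']:
        for r in nets.cut_out(n,l):
            m=r['mask']&(d>0); p=P[m]
            if len(p): print(l,round(r['p'],2),np.round(np.array(r['rect'])*[560,420,560,420]),np.round(np.median(p,0),3),np.round(np.percentile(p,[2,98],axis=0),3).tolist(),im[m].mean(0).round())
    cv2.imwrite('pics/%s0.png'%n,im[...,::-1])
E
```

```text
pics
{'time': 0.0, 'joints': array([-1.18338986e+00,  3.53675136e-01,  1.63411265e+00, -6.11892023e-06,
        1.15518457e+00, -2.39799820e-03]), 'qd': array([-0.00190039,  0.00180105, -0.00048068,  0.0008786 ,  0.00129638,
       -0.0001778 ]), 'tau': array([-6.47134984e-04, -6.05268717e+01, -3.42073059e+01,  8.74392049e-05,
        9.50434740e-03,  3.29758983e-06]), 'tcp_pos': array([ 0.23731387, -0.57764909,  0.19915404]), 'orientation': array([-0.13646822, -0.69362325, -0.13742504,  0.69381378]), 'ft_force': array([-0.20024945,  0.47130422, -0.08103173]), 'ft_torque': array([-0.05113633, -0.01521876, -0.00477851]), 'finger_gap': 0.08559649122592487}
scene {'fovy': 49.62797344741508, 'cx': 285.42777902806466, 'cy': 210.95368319278415, 'xyz': array([ 1.21241638, -0.3218314 ,  0.49722702]), 'attitude': array([-0.40359069,  0.75228802,  0.46147917, -0.2412763 ])} [ 1.21241638 -0.3218314   0.49722702] [-0.73551594  0.38454492 -0.5578006 ]
eyepiece_a 0.92 [353. 166. 373. 204.] [0.598 0.165 0.05 ] [[0.573, 0.154, 0.003], [0.607, 0.19, 0.079]] [63. 74. 66.]
eyepiece_a 0.85 [316. 143. 34
[... 1892 characters left out ...]
 0.008] [[0.564, -0.164, 0.006], [0.606, -0.133, 0.01]] [238. 188. 122.]
liner_a 0.16 [251. 140. 269. 180.] [0.58  0.16  0.052] [[0.565, 0.153, 0.004], [0.6, 0.186, 0.08]] [63. 70. 69.]
wrist {'fovy': 71.18441670117443, 'cx': 277.80648310858305, 'cy': 210.8811751371993, 'hand_eye': array([[ 1.24682546e-03, -2.99456786e-01,  9.54109050e-01,
        -1.73157572e-01],
       [ 9.99999201e-01,  5.72725815e-04, -1.12703871e-03,
        -6.61362141e-04],
       [-2.08943493e-04,  9.54109692e-01,  2.99457261e-01,
        -7.63898242e-02],
       [ 0.00000000e+00,  0.00000000e+00,  0.00000000e+00,
         1.00000000e+00]])} [ 0.3078831  -0.54838944  0.37279512] [-0.27759909 -0.1123242  -0.95410797]
```

View pics/scene0.png

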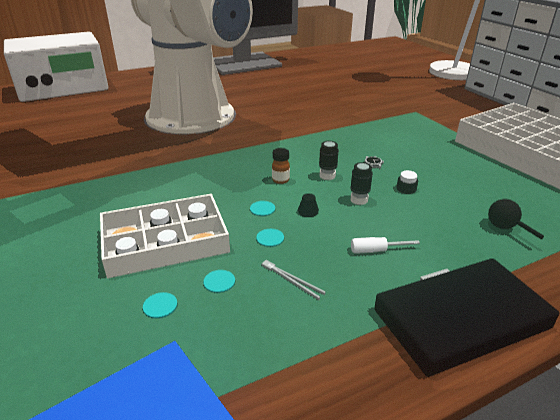

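View pics/side0.png

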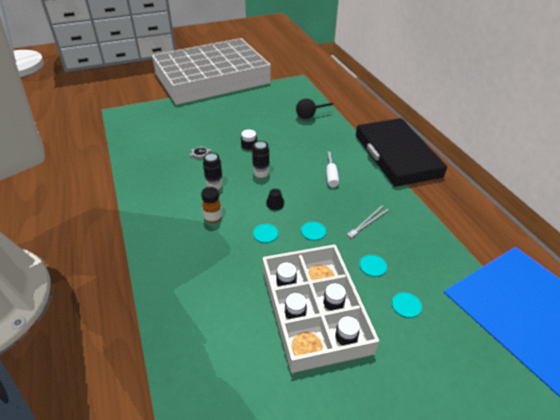

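Both pictures agree.

- **Eyepieces:** the tall black ones are at scene (329,160) and (361,183), side (213,168) and (261,158).
- **Could be mistaken for them:** the brown bottle at scene (281,165), the short lens (407,182), the eyecup cone (308,205) and the magnifier (505,213).
- **Liners:** the orange cork cells are at side (307,343) and (320,272). The turquoise discs at scene (262,208), (270,237), (219,281) and (160,305) are decoys.

Next I'll fit the geometry.

```bash
python3 - <<'E'
from h import *
from scipy.optimize import least_squares
E0={'a':(0.477,0.165),'b':(0.59,0.172)}
ims=[]
for n in ['scene','side']:
    z=np.load('/tmp/%s.npz'%n); c=cams.calibration(n); P=cloud(n,z['d'],c,z['M'],z['t']).reshape(-1,3); im=z['im'].reshape(-1,3).astype(int)
    for k,e in E0.items():
        p=P[(np.hypot(P[:,0]-e[0],P[:,1]-e[1])<.035)&(P[:,2]>.03)&(P[:,2]<.063)]
        r=least_squares(lambda x:np.hypot(p[:,0]-x[0],p[:,1]-x[1])-.02,e,loss='soft_l1',f_scale=.002)
        top=P[(np.hypot(P[:,0]-e[0],P[:,1]-e[1])<.035)&(P[:,2]>.06)]
        print(n,k,len(p),r.x.round(4),'top',np.percentile(top[:,2],98).round(4))
    b=P[(P[:,0]>.4)&(P[:,0]<.7)&(P[:,1]>-.36)&(P[:,1]<-.08)&(P[:,2]>.037)&(P[:,2]<.044)]
    r=cv2.minAreaRect((b[:,:2]*1000).astype(np.float32)); print('box',len(b),r,np.median(b[:,2]))
    print(cv2.boxPoints(r).round())
    o=P[(im[:,0]-im[:,2]>80)&(P[:,0]>.4)&(P[:,0]<.7)&(P[:,1]>-.36)&(P[:,1]<-.08)&(P[:,2]<.015)]
    for s in (o[o[:,1]<-.21],o[o[:,1]>-.21]):
        if len(s)>5:
            q=cv2.minEnclosingCircle((s[:,:2]*1000).astype(np.float32)); print('cork',len(s),q,np.median(s[:,2]))
    # neighbours
for n in ['scene']:
    m=(P[:,2]>.02)&(P[:,0]>.4)&(P[:,0]<.7)&(P[:,1]>0)&(P[:,1]<.25)
    H=np.zeros((50,60),np.uint8); q=P[m]; H[((q[:,1])/.005).astype(int),((q[:,0]-.4)/.005).astype(int)]=255
    nn,l,st,ce=cv2.connectedComponentsWithStats(H); 
    for s in st[1:]: print('obst x',.4+s[0]*.005,.4+(s[0]+s[2])*.005,'y',s[1]*.005,(s[1]+s[3])*.005)
s=monitor.sense();print(q2m(s['orientation']).round(3))
E
```

```text
scene a 257 [0.4721 0.1685] top 0.08
scene b 289 [0.5859 0.1744] top 0.0797
box 1524 ((546.3265380859375, -214.42117309570312), (202.11569213867188, 140.47178649902344), 82.67878723144531) 0.03910801555477059
[[ 464. -306.]
 [ 603. -324.]
 [ 629. -123.]
 [ 490. -105.]]
cork 74 ((493.3036804199219, -275.29840087890625), 20.04528045654297) 0.007104246996752245
cork 59 ((570.3486328125, -154.38966369628906), 17.047168731689453) 0.007167078120666637
side a 218 [0.4706 0.1681] top 0.0806
side b 204 [0.5845 0.1743] top 0.0808
box 2104 ((544.9502563476562, -214.8009490966797), (204.85723876953125, 136.8149871826172), 82.71923828125) 0.039598145596318524
[[ 464. -308.]
 [ 600. -325.]
 [ 626. -122.]
 [ 490. -105.]]
cork 532 ((502.7054748535156, -275.300048828125), 24.202524185180664) 0.007572679807880511
cork 276 ((585.0966186523438, -152.23947143554688), 22.68962860107422) 0.007686681135986584
obst x 0.555 0.5900000000000001 y 0.035 0.075
obst x 0.42000000000000004 0.46 y 0.045 0.085
obst x 0.45 0.49 y 0.14 0.185
obst x 0.56 0.605 y 0.15 0.195
[[-0.     0.38  -0.925]
 [ 0.    -0.925 -0.38 ]
 [-1.    -0.    -0.   ]]
```

Eyepieces are at (0.471,0.168) and (0.585,0.174), and box centre and cork measurements agree: liners at (0.504,-0.276) and (0.587,-0.153). I'll move above the first eyepiece.

Call:
servo_tool(delta_pos=[[0, -38, -32], [0, -38, -32], [0, -38, -32], [0, -38, -32], [0, -38, -32], [0, -38, -32], [0, -38, -32], [0, -38, -32]], spin=[0, 0, 0, 0, 0, 0, 0, 0], jaw=[1, 1, 1, 1, 1, 1, 1, 1])

```text
time: 1.25
tcp_pos: [0.3594, -0.1997, 0.1991]
orientation: [0.136, 0.695, 0.132, -0.693]
ft_force: [1.1, -0.1, -0.9]
finger_gap: 0.0854
```

Call:
servo_tool(delta_pos=[[0, -38, -32], [0, -38, -32], [0, -38, -32], [0, -38, -32], [0, -38, -32], [0, -38, -32], [0, -38, -32], [0, 0, 0]], spin=[0, 0, 0, 0, 0, 0, 0, 0], jaw=[1, 1, 1, 1, 1, 1, 1, 1])

```text
time: 2.05
tcp_pos: [0.4696, 0.1387, 0.2014]
orientation: [0.137, 0.699, 0.133, -0.689]
ft_force: [0.3, 0.6, 0.7]
finger_gap: 0.0856
```

```bash
cat > look.py <<'E'
from h import *
from scipy.optimize import least_squares
import sys
def go(targets,zlo,zhi,name,save=None):
    s=monitor.sense(); Rt=q2m(s['orientation']); tp=np.array(s['tcp_pos'])
    c,M,t=pose('wrist'); im,d=cams.camera('wrist'); P=cloud('wrist',d,c,M,t)
    if save: cv2.imwrite(save,im[...,::-1])
    print('tilt x axis',Rt[:,0].round(4),'tcp',tp.round(4))
    for e in targets:
        e=np.array(e); m=(np.hypot(P[...,0]-e[0],P[...,1]-e[1])<.04)&(d>0)
        p=P[m&(P[...,2]>zlo)&(P[...,2]<zhi)]
        if len(p)>20:
            r=least_squares(lambda x:np.hypot(p[:,0]-x[0],p[:,1]-x[1])-.02,e,loss='soft_l1',f_scale=.002)
            q=r.x; print(len(p),'centre',q.round(4),'top',np.percentile(P[m][:,2],98).round(4))
        else: q=e
        dd=np.array([q[0],q[1],tp[2]])-tp
        print('tool delta mm',(Rt.T@dd*1000).round(1))
    return im,d,P,Rt,tp
E
python3 - <<'E'
from look import *
go([(.471,.168),(.585,.174)],.03,.063,'w','pics/w1.png')
for r in nets.cut_out('wrist','eyepiece_a'): print(r['p'],np.array(r['rect'])*[560,420,560,420])
E
```

```text
tilt x axis [ 0.0143 -0.0035 -0.9999] tcp [0.4696 0.1387 0.2014]
146 centre [0.4711 0.1681] top 0.3303
tool delta mm [ -0.1 -26.7 -12.5]
111 centre [0.5853 0.1741] top 0.0786
tool delta mm [   1.5   10.6 -120.6]
0.96 [269.024  51.912 307.72   97.986]
0.62 [233.688 159.306 271.824 200.004]
```

View pics/w1.png

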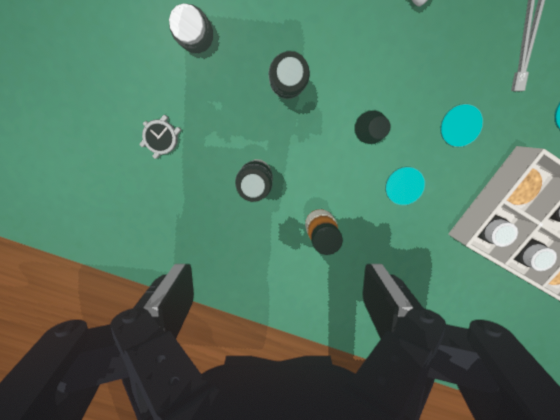

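Close view: the two tall eyepieces are at (254,181) and (288,73), with the bottle at (323,232), a watch at (160,135), the cone at (373,127) and the short lens at (190,25). That confirms the choice, and a third view gives the same centres.

Call:
servo_tool(delta_pos=[[0, -27, -12], [30, 0, 0], [35, 0, 0], [20, 0, 0], [0, 0, 0]], spin=[0, 0, 0, 0, 0], jaw=[1, 1, 1, 1, 1])

```text
time: 2.65
tcp_pos: [0.4692, 0.1579, 0.1147]
orientation: [0.136, 0.699, 0.129, -0.69]
ft_force: [0.3, 0.4, 0.7]
finger_gap: 0.0857
```

```bash
cat > d.py <<'E'
from h import *
import sys
def to(x,y,z):
    s=monitor.sense(); Rt=q2m(s['orientation']); tp=np.array(s['tcp_pos'])
    print('tcp',tp.round(4),'xaxis',Rt[:,0].round(4),'delta',(Rt.T@(np.array([x,y,z])-tp)*1000).round(1),'gap',s['finger_gap'],'F',s['ft_force'].round(1),s['time'])
to(*map(float,sys.argv[1:4]))
E
python3 d.py .471 .168 .036
```

```text
tcp [0.4692 0.1579 0.1147] xaxis [ 0.0137 -0.0072 -0.9999] delta [78.7 -9.7 -4.6] gap 0.08570596011028993 F [0.3 0.4 0.7] 2.65
```

Call:
servo_tool(delta_pos=[[0, -10, -5], [0, 0, 0], [15, -1, 0], [15, 0, 0], [0, 0, 0]], spin=[0, 0, 0, 0, 0], jaw=[1, 1, 1, 1, 1])

```text
time: 3.15
tcp_pos: [0.4737, 0.1694, 0.0897]
orientation: [0.135, 0.702, 0.128, -0.688]
ft_force: [-0.7, 1.0, 0.6]
finger_gap: 0.0853
```

```bash
python3 d.py .471 .168 .036
```

```text
tcp [0.4737 0.1694 0.0897] xaxis [ 0.0209 -0.0051 -0.9998] delta [53.6 -0.4  4. ] gap 0.08528767819151446 F [-0.7  1.   0.6] 3.15
```

Call:
servo_tool(delta_pos=[[28, 0, 4], [28, 0, 0], [0, 0, 0]], spin=[0, 0, 0], jaw=[1, 1, 1])

```text
time: 3.45
tcp_pos: [0.4751, 0.1689, 0.0373]
orientation: [0.134, 0.704, 0.129, -0.685]
ft_force: [-0.7, -0.6, 0.5]
finger_gap: 0.0855
```

```bash
python3 d.py .471 .168 .036
```

```text
tcp [0.4751 0.1689 0.0373] xaxis [ 0.0285 -0.0025 -0.9996] delta [ 1.2 -0.7  4.2] gap 0.08545370913046764 F [-0.7 -0.6  0.5] 3.45
```

Call:
servo_tool(delta_pos=[[1, -1, 4], [0, 0, 0], [0, 0, 0], [0, 0, 0], [0, 0, 0], [0, 0, 0]], spin=[0, 0, 0, 0, 0, 0], jaw=[1, 0, 0, 0, 0, 0])

```text
time: 4.05
tcp_pos: [0.4748, 0.1697, 0.0429]
orientation: [0.134, 0.707, 0.129, -0.682]
ft_force: [0.3, -0.0, -0.3]
finger_gap: 0.0314
```

```bash
python3 d.py .471 .168 .2
```

```text
tcp [0.4748 0.1697 0.0429] xaxis [ 3.650e-02  2.000e-04 -9.993e-01] delta [-157.2    2.3   -1.2] gap 0.03143122366583741 F [ 0.3 -0.  -0.3] 4.05
```

```bash
python3 - <<'E'
from h import *
im,d=cams.camera('wrist'); a=im[150:420,100:460]
im2,_=cams.camera('side'); b=im2[100:235,150:330]
a=cv2.resize(a,(480,360));b=cv2.resize(b,(480,360))
cv2.imwrite('pics/g1.png',np.hstack([a,b])[...,::-1][:, :800])
s=monitor.sense(); print(s['finger_gap'],s['tcp_pos'],s['time'])
E
```

```text
0.031340609127613446 [0.47454226 0.16964175 0.04252613] 4.15
```

View pics/g1.png

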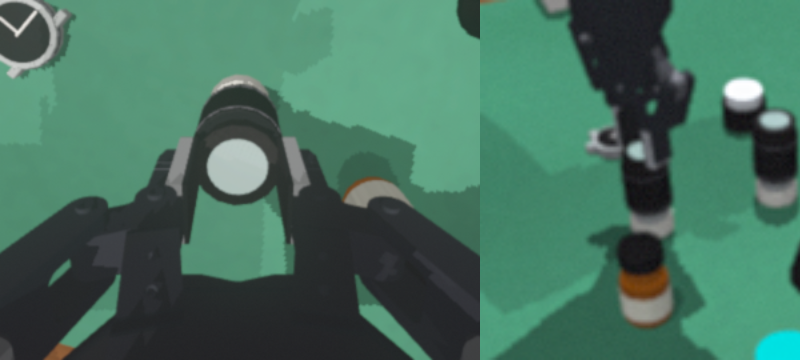

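The pads are gripping high: 31 mm gap, at the eyecup rather than the 40 mm cylinder, because the TCP crept up. I'll open, re-measure and take it lower.

Call:
servo_tool(delta_pos=[[0, 0, 0], [0, 0, 0], [0, 0, 0], [0, 0, 0]], spin=[0, 0, 0, 0], jaw=[1, 1, 1, 1])

```text
time: 4.55
tcp_pos: [0.4743, 0.1696, 0.0422]
orientation: [0.134, 0.707, 0.129, -0.682]
ft_force: [0.8, 1.0, 0.1]
finger_gap: 0.0851
```

```bash
cat > fit.py <<'E'
from h import *
from scipy.optimize import least_squares
def fit(e,cs=('scene','side','wrist'),zr=(.03,.063)):
    for n in cs:
        c,M,t=pose(n); im,d=cams.camera(n); P=cloud(n,d,c,M,t)
        m=(np.hypot(P[...,0]-e[0],P[...,1]-e[1])<.032)&(d>0)&(P[...,2]>zr[0])&(P[...,2]<zr[1])&(im.max(-1)<110)
        p=P[m]
        if len(p)<20: print(n,'few',len(p)); continue
        r=least_squares(lambda x:np.hypot(p[:,0]-x[0]-x[2]*(p[:,2]-.045),p[:,1]-x[1]-x[3]*(p[:,2]-.045))-.02,[*e,0,0],loss='soft_l1',f_scale=.002)
        T=P[(np.hypot(P[...,0]-e[0],P[...,1]-e[1])<.03)&(d>0)&(P[...,2]<.1)]
        print(n,len(p),'centre,tilt',r.x.round(4),'top',np.percentile(T[:,2],98).round(4))
if __name__=='__main__':
    import sys; fit((float(sys.argv[1]),float(sys.argv[2])))
E
python3 fit.py .471 .168; python3 d.py .471 .168 .03
```

```text
scene 250 centre,tilt [0.4725 0.1688 0.0048 0.0009] top 0.0796
side 219 centre,tilt [ 0.4708  0.1683 -0.0035 -0.0076] top 0.0803
wrist 920 centre,tilt [4.713e-01 1.677e-01 1.900e-03 1.000e-04] top 0.0784
tcp [0.4743 0.1696 0.0423] xaxis [ 3.530e-02 -2.000e-04 -9.994e-01] delta [12.1  0.1  4.1] gap 0.08532294285356376 F [ 0.5  0.2 -0.9] 4.7
```

Call:
servo_tool(delta_pos=[[14, 0, 5], [0, 0, 0]], spin=[0, 0], jaw=[1, 1])

```text
time: 4.9
tcp_pos: [0.4704, 0.1678, 0.0281]
orientation: [0.134, 0.707, 0.129, -0.682]
ft_force: [-0.3, -0.4, 0.2]
finger_gap: 0.085
```

```bash
python3 d.py .4713 .168 .03
```

```text
tcp [0.4704 0.1678 0.0281] xaxis [ 3.590e-02  1.000e-04 -9.994e-01] delta [-1.9  0.2 -1. ] gap 0.08503164046808828 F [-0.3 -0.4  0.2] 4.9
```

Call:
servo_tool(delta_pos=[[0, 0, 0], [0, 0, 0], [0, 0, 0], [0, 0, 0], [0, 0, 0]], spin=[0, 0, 0, 0, 0], jaw=[0, 0, 0, 0, 0])

```text
time: 5.4
tcp_pos: [0.4722, 0.1684, 0.03]
orientation: [0.134, 0.708, 0.129, -0.681]
ft_force: [0.1, -0.3, -1.8]
finger_gap: 0.0362
```

```bash
python3 d.py .4713 .168 .2
```

```text
tcp [0.4722 0.1684 0.03  ] xaxis [ 3.860e-02  8.000e-04 -9.993e-01] delta [-169.9    2.3   -5.1] gap 0.03622825980298543 F [ 0.1 -0.3 -1.8] 5.4
```

Call:
servo_tool(delta_pos=[[0, 0, 0], [-15, 0, 0], [-15, 0, 0], [-10, 0, 0], [0, 0, 0]], spin=[0, 0, 0, 0, 0], jaw=[0, 0, 0, 0, 0])

```text
time: 5.9
tcp_pos: [0.4696, 0.1681, 0.0706]
orientation: [0.134, 0.707, 0.129, -0.682]
ft_force: [-0.4, 0.4, -1.2]
finger_gap: 0.0362
```

```bash
python3 d.py .4713 .168 .2; python3 - <<'E'
from h import *
out=[]
for n,(y,x) in {'side':(90,150),'scene':(80,240),'wrist':(150,190)}.items():
    c,M,t=pose(n); im,d=cams.camera(n); P=cloud(n,d,c,M,t); np.savez('/tmp/l_%s.npz'%n,im=im,P=P,d=d)
    out.append(cv2.resize(im[y:y+120,x:x+120] if n!='wrist' else im[y:y+200,x:x+200],(266,266)))
cv2.imwrite('pics/g2.png',np.hstack(out)[...,::-1])
E
```

```text
tcp [0.4696 0.1681 0.0706] xaxis [ 3.630e-02  2.000e-04 -9.993e-01] delta [-129.3    2.4   -5.9] gap 0.036229780281832664 F [-0.4  0.4 -1.2] 5.9
```

View pics/g2.png

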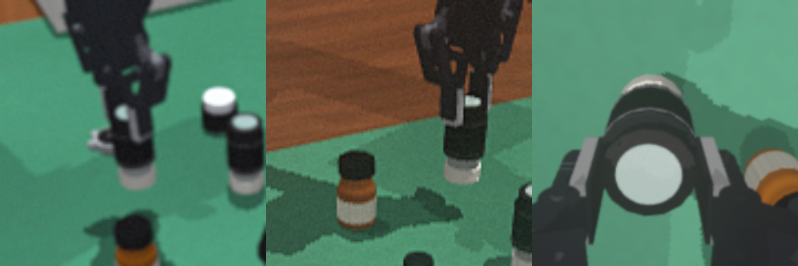

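Side, scene and wrist crops all show the eyepiece hanging upright between the pads, with its foot clear of the bench. I'll lift it and work out the way to liner_b.

Call:
servo_tool(delta_pos=[[-40, 0, 0], [-40, 0, 0], [0, 0, 0]], spin=[0, 0, 0], jaw=[0, 0, 0])

```text
time: 6.35
tcp_pos: [0.4638, 0.1671, 0.148]
orientation: [0.134, 0.704, 0.129, -0.685]
ft_force: [0.2, 0.5, -1.8]
finger_gap: 0.0362
```

```bash
python3 d.py .5866 -.1533 .15; python3 - <<'E'
from h import *
z=np.load('/tmp/l_wrist.npz');P=z['P']
m=(np.hypot(P[...,0]-.47,P[...,1]-.168)<.012)&(z['d']>0)&(P[...,2]<.14)
print('top',np.percentile(P[m][:,2],[50,98]))
for n in('scene','side'):
    z=np.load('/tmp/l_%s.npz'%n);P=z['P'];im=z['im']
    m=(np.hypot(P[...,0]-.47,P[...,1]-.168)<.03)&(z['d']>0)&(im.min(-1)>110)&(P[...,2]>.02)&(P[...,2]<.07)
    print(n,'cap z',np.percentile(P[m][:,2],[2,98]))
E
```

```text
tcp [0.4638 0.1671 0.148 ] xaxis [ 0.0273 -0.0031 -0.9996] delta [  2.3 343.1   2.9] gap 0.036225568755062755 F [ 0.2  0.5 -1.8] 6.35
top [0.11766107 0.11897102]
scene cap z [0.0412794  0.05575145]
side cap z [0.04317766 0.05826587]
```

Call:
servo_tool(delta_pos=[[0, 30, 0], [0, 48, 0], [0, 48, 0], [0, 48, 0], [0, 48, 0], [0, 48, 0], [0, 48, 0], [0, 20, 0]], spin=[0, 0, 0, 0, 0, 0, 0, 0], jaw=[0, 0, 0, 0, 0, 0, 0, 0])

```text
time: 7.15
tcp_pos: [0.5883, -0.1564, 0.1418]
orientation: [0.136, 0.701, 0.132, -0.687]
ft_force: [-0.1, 0.8, -0.7]
finger_gap: 0.0361
```

```bash
python3 d.py .5866 -.1533 .09
```

```text
tcp [ 0.5883 -0.1564  0.1418] xaxis [ 1.980e-02 -9.000e-04 -9.998e-01] delta [51.8 -3.9  1.3] gap 0.036111016932356806 F [-0.1  0.8 -0.7] 7.15
```

Call:
servo_tool(delta_pos=[[25, -4, 1], [25, 0, 0], [0, 0, 0]], spin=[0, 0, 0], jaw=[0, 0, 0])

```text
time: 7.45
tcp_pos: [0.5865, -0.1577, 0.0858]
orientation: [0.133, 0.701, 0.131, -0.689]
ft_force: [-1.1, -0.2, -1.5]
finger_gap: 0.0363
```

```bash
cat > hold.py <<'E'
from h import *
from scipy.optimize import least_squares
def hold(liner,off=.030):
    s=monitor.sense(); tp=np.array(s['tcp_pos']); e=tp[:2]; foot=tp[2]-off; o=[]
    for n in ('scene','side'):
        c,M,t=pose(n); im,d=cams.camera(n); P=cloud(n,d,c,M,t)
        near=(np.hypot(P[...,0]-e[0],P[...,1]-e[1])<.035)&(d>0)
        cap=P[near&(P[...,2]>foot-.006)&(P[...,2]<foot+.013)&(im.min(-1)>90)]
        cap=cap[cap[:,2]>.044]
        print(n,'cap n',len(cap), np.percentile(cap[:,2],[2,98]).round(4) if len(cap) else '')
        if len(cap)>15:
            r=least_squares(lambda x:np.hypot(cap[:,0]-x[0],cap[:,1]-x[1])-.018,e,loss='soft_l1',f_scale=.002).x; print('  foot centre',r.round(4)); o.append(r)
        f=210/np.tan(np.radians(c['fovy'])/2); q=M.T@(np.array([e[0],e[1],foot+.02])-t); u,v=int(c['cx']+f*q[0]/q[2]),int(c['cy']+f*q[1]/q[2])
        u=max(60,min(500,u));v=max(60,min(360,v)); cv2.imwrite('/tmp/c_%s.png'%n,cv2.resize(im[v-60:v+60,u-60:u+60],(400,400))[...,::-1])
    if o:
        Rt=q2m(s['orientation']); dd=np.array([*(np.array(liner)-np.mean(o,0)),0]); print('foot offset tool mm',(Rt.T@dd*1000).round(1),'foot - tcp',(np.mean(o,0)-e).round(4))
if __name__=='__main__':
    import sys; hold((float(sys.argv[1]),float(sys.argv[2])))
    cv2.imwrite(sys.argv[3],np.hstack([cv2.imread('/tmp/c_scene.png'),cv2.imread('/tmp/c_side.png')]))
E
python3 d.py .5866 -.1533 .037; python3 hold.py .5866 -.1533 pics/p1.png
```

```text
tcp [ 0.5865 -0.1577  0.0858] xaxis [ 0.0171 -0.001  -0.9999] delta [48.7 -4.4 -1. ] gap 0.03626366387119426 F [-1.1 -0.2 -1.5] 7.45
scene cap n 125 [0.0569 0.0687]
  foot centre [ 0.5866 -0.157 ]
side cap n 78 [0.059  0.0685]
  foot centre [ 0.5869 -0.1574]
foot offset tool mm [-0.  -3.7 -1.3] foot - tcp [0.0003 0.0005]
```

View pics/p1.png

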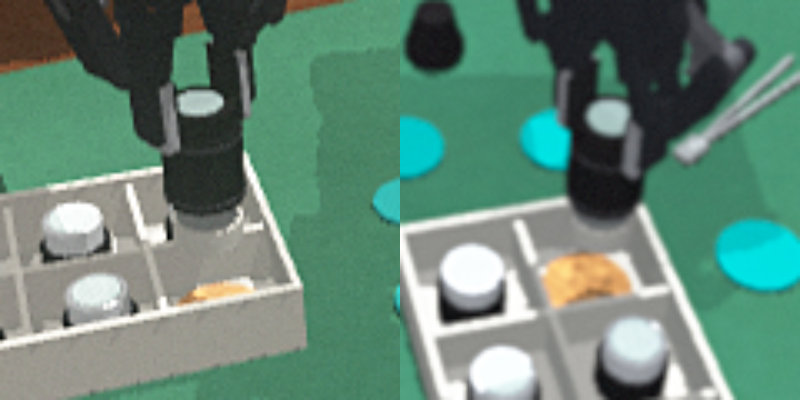

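The eyepiece hangs right over the cork cell: scene crop (200,215), side crop (600,210), cork visible below. It needs about 4 mm of correction, then I can lower it.

Call:
servo_tool(delta_pos=[[0, -5, -1], [14, 0, 0], [14, 0, 0], [8, 0, 0], [0, 0, 0]], spin=[0, 0, 0, 0, 0], jaw=[0, 0, 0, 0, 0])

```text
time: 8.05
tcp_pos: [0.5901, -0.1515, 0.0529]
orientation: [0.136, 0.703, 0.13, -0.686]
ft_force: [-0.5, 0.3, -2.1]
finger_gap: 0.0359
```

```bash
python3 d.py .5866 -.1533 .037
```

```text
tcp [ 0.5901 -0.1515  0.0529] xaxis [ 0.0252 -0.0029 -0.9997] delta [15.8  0.2  4.2] gap 0.035926147709784 F [-0.5  0.3 -2.1] 8.05
```

Call:
servo_tool(delta_pos=[[4, 0, 4], [6, 0, 0], [3, 0, 0], [0, 0, 0]], spin=[0, 0, 0, 0], jaw=[0, 0, 0, 0])

```text
time: 8.45
tcp_pos: [0.5864, -0.1532, 0.0387]
orientation: [0.136, 0.703, 0.13, -0.686]
ft_force: [-0.1, -0.1, -2.2]
finger_gap: 0.0357
```

```bash
python3 d.py .5866 -.1533 .037
```

```text
tcp [ 0.5864 -0.1532  0.0387] xaxis [ 0.0252 -0.003  -0.9997] delta [ 1.7  0.1 -0.1] gap 0.035682149696046675 F [-0.1 -0.1 -2.2] 8.45
```

Call:
servo_tool(delta_pos=[[2, 0, 0], [0, 0, 0]], spin=[0, 0], jaw=[0, 0])

```text
time: 8.65
tcp_pos: [0.587, -0.1535, 0.037]
orientation: [0.136, 0.703, 0.13, -0.686]
ft_force: [1.3, 0.6, -1.5]
finger_gap: 0.036
```

Call:
servo_tool(delta_pos=[[2, 0, 0], [0, 0, 0]], spin=[0, 0], jaw=[0, 0])

```text
time: 8.85
tcp_pos: [0.5885, -0.1537, 0.0372]
orientation: [0.136, 0.704, 0.13, -0.685]
ft_force: [0.3, -1.3, -2.4]
finger_gap: 0.0357
```

Call:
servo_tool(delta_pos=[[3, 0, 2], [0, 0, 0]], spin=[0, 0], jaw=[0, 0])

```text
time: 9.05
tcp_pos: [0.5893, -0.1547, 0.037]
orientation: [0.136, 0.706, 0.129, -0.683]
ft_force: [-0.5, -0.8, -1.8]
finger_gap: 0.0361
```

```bash
python3 d.py .5866 -.1533 .037;python3 - <<'E'
from h import *
s=monitor.sense();tp=s['tcp_pos']
c,M,t=pose('wrist');im,d=cams.camera('wrist');P=cloud('wrist',d,c,M,t)
m=(np.hypot(P[...,0]-tp[0],P[...,1]-tp[1])<.012)&(d>0)&(P[...,2]<.12)
print(np.percentile(P[m][:,2],[50,98]))
E
```

```text
tcp [ 0.5893 -0.1547  0.037 ] xaxis [ 0.0341 -0.0043 -0.9994] delta [-0.1 -2.3  2. ] gap 0.036102603432990384 F [-0.5 -0.8 -1.8] 9.05
[0.085275   0.08656869]
```

The top reads 0.085 m, which is foot on the cork (0.007 + 0.078), and it goes no lower. Release.

Call:
servo_tool(delta_pos=[[0, 0, 0], [0, 0, 0], [0, 0, 0], [0, 0, 0], [-30, 0, 0], [-40, 0, 0], [-40, 0, 0], [0, 0, 0]], spin=[0, 0, 0, 0, 0, 0, 0, 0], jaw=[1, 1, 1, 1, 1, 1, 1, 1])

```text
time: 9.9
tcp_pos: [0.5841, -0.1541, 0.1477]
orientation: [0.136, 0.704, 0.13, -0.685]
ft_force: [0.6, 0.5, -0.1]
finger_gap: 0.0851
```

```bash
python3 -c "
from fit import *
fit((.588,-.154),('scene','side'),(.045,.07))"; python3 d.py .585 .1743 .15
```

```text
scene 281 centre,tilt [ 0.5898 -0.1545  0.0032 -0.007 ] top 0.0864
side 210 centre,tilt [ 0.5892 -0.1548  0.0034  0.0066] top 0.0872
tcp [ 0.5813 -0.1534  0.1432] xaxis [ 0.0231 -0.0019 -0.9997] delta [  -7.4 -303.2 -124.4] gap 0.0857067975674279 F [-0.2  0.5 -0.8] 10.0
```

Standing upright on the cork, about 3 mm off centre. Now the second eyepiece.

Call:
servo_tool(delta_pos=[[-5, -38, -16], [0, -43, -18], [0, -43, -18], [0, -43, -18], [0, -43, -18], [0, -43, -18], [0, -43, -18], [0, 0, 0]], spin=[0, 0, 0, 0, 0, 0, 0, 0], jaw=[1, 1, 1, 1, 1, 1, 1, 1])

```text
time: 10.8
tcp_pos: [0.5805, 0.1768, 0.1332]
orientation: [0.133, 0.696, 0.129, -0.693]
ft_force: [0.7, -0.5, 1.0]
finger_gap: 0.0856
```

```bash
python3 fit.py .585 .1743; python3 d.py .585 .1743 .1
```

```text
scene 294 centre,tilt [ 0.5858  0.1743 -0.     -0.0013] top 0.0794
side 210 centre,tilt [0.5843 0.1743 0.0059 0.0205] top 0.0801
wrist 266 centre,tilt [5.849e-01 1.737e-01 2.300e-03 4.000e-04] top 0.0786
tcp [0.5805 0.1716 0.1334] xaxis [ 0.0045 -0.0062 -1.    ] delta [33.4 -1.2 -5.2] gap 0.08537894188166344 F [ 0.2 -0.5 -0.9] 10.95
```

Call:
servo_tool(delta_pos=[[0, -1, -5], [25, 0, 0], [15, 0, 0], [0, 0, 0]], spin=[0, 0, 0, 0], jaw=[1, 1, 1, 1])

```text
time: 11.35
tcp_pos: [0.5861, 0.169, 0.0914]
orientation: [0.131, 0.696, 0.125, -0.695]
ft_force: [0.4, 0.1, -0.7]
finger_gap: 0.0852
```

```bash
python3 d.py .585 .174 .028
```

```text
tcp [0.5861 0.169  0.0914] xaxis [ 0.004  -0.0072 -1.    ] delta [63.4 -5.6 -0.7] gap 0.0852079926329988 F [ 0.4  0.1 -0.7] 11.35
```

Call:
servo_tool(delta_pos=[[5, -6, -1], [20, 0, 0], [20, 0, 0], [0, 0, 0]], spin=[0, 0, 0, 0], jaw=[1, 1, 1, 1])

```text
time: 11.75
tcp_pos: [0.587, 0.1743, 0.0471]
orientation: [0.129, 0.698, 0.124, -0.694]
ft_force: [-0.8, -0.2, 0.0]
finger_gap: 0.0859
```

```bash
python3 d.py .585 .174 .028
```

```text
tcp [0.587  0.1743 0.0471] xaxis [ 0.0069 -0.0062 -1.    ] delta [19.1 -0.6  2.1] gap 0.08586890582504479 F [-0.8 -0.2  0. ] 11.75
```

Call:
servo_tool(delta_pos=[[15, 0, 2], [5, 0, 0], [0, 0, 0]], spin=[0, 0, 0], jaw=[1, 1, 1])

```text
time: 12.05
tcp_pos: [0.5865, 0.174, 0.0277]
orientation: [0.129, 0.699, 0.124, -0.693]
ft_force: [-0.5, 1.0, 0.5]
finger_gap: 0.0856
```

```bash
python3 d.py .585 .174 .028
```

```text
tcp [0.5865 0.174  0.0277] xaxis [ 0.0094 -0.0053 -0.9999] delta [-0.3 -0.5  1.5] gap 0.08557199614808825 F [-0.5  1.   0.5] 12.05
```

Call:
servo_tool(delta_pos=[[0, 0, 1], [0, 0, 0], [0, 0, 0], [0, 0, 0], [0, 0, 0], [0, 0, 0]], spin=[0, 0, 0, 0, 0, 0], jaw=[0, 0, 0, 0, 0, 0])

```text
time: 12.65
tcp_pos: [0.587, 0.1741, 0.03]
orientation: [0.129, 0.7, 0.124, -0.692]
ft_force: [-0.3, -0.5, -1.6]
finger_gap: 0.036
```

Call:
servo_tool(delta_pos=[[-20, 0, 0], [-35, 0, 0], [-40, 0, 0], [-25, 0, 0], [0, 0, 0]], spin=[0, 0, 0, 0, 0], jaw=[0, 0, 0, 0, 0])

```text
time: 13.15
tcp_pos: [0.5835, 0.1741, 0.1518]
orientation: [0.129, 0.698, 0.124, -0.694]
ft_force: [0.8, -0.1, -1.6]
finger_gap: 0.036
```

```bash
python3 d.py .5044 -.2759 .15
```

```text
tcp [0.5835 0.1741 0.1518] xaxis [ 0.0072 -0.0058 -1.    ] delta [  3.8 393.4 232.4] gap 0.03599832793494642 F [ 0.8 -0.1 -1.6] 13.15
```

Gripped as before (36 mm gap, TCP 30 mm above the foot). Next is the traverse to liner_a.

Call:
servo_tool(delta_pos=[[0, 25, 15], [0, 40, 24], [-1, 40, 24], [-1, 40, 24], [-1, 40, 24], [-1, 40, 24], [-1, 40, 24], [-1, 40, 24]], spin=[0, 0, 0, 0, 0, 0, 0, 0], jaw=[0, 0, 0, 0, 0, 0, 0, 0])

```text
time: 13.95
tcp_pos: [0.5149, -0.1814, 0.1501]
orientation: [0.131, 0.695, 0.129, -0.695]
ft_force: [1.4, 0.3, -1.8]
finger_gap: 0.036
```

```bash
python3 d.py .5044 -.2759 .15
```

```text
tcp [ 0.5149 -0.1814  0.1501] xaxis [ 0.0012 -0.0028 -1.    ] delta [ 0.3 84.4 43.8] gap 0.03598900878549082 F [ 1.4  0.3 -1.8] 13.95
```

Call:
servo_tool(delta_pos=[[0, 40, 22], [0, 28, 15], [0, 0, 0], [25, 0, 0], [25, 0, 0], [0, 0, 0]], spin=[0, 0, 0, 0, 0, 0], jaw=[0, 0, 0, 0, 0, 0])

```text
time: 14.55
tcp_pos: [0.4989, -0.2654, 0.0921]
orientation: [-0.127, -0.694, -0.127, 0.697]
ft_force: [0.3, 0.6, -0.5]
finger_gap: 0.0357
```

```bash
python3 d.py .5044 -.2759 .037;  python3 hold.py .5044 -.2759 pics/p2.png
```

```text
tcp [ 0.4989 -0.2654  0.0921] xaxis [-4.9e-03 -4.0e-04 -1.0e+00] delta [55.  11.8 -1.7] gap 0.03569962801038558 F [ 0.3  0.6 -0.5] 14.55
scene cap n 132 [0.0625 0.0746]
  foot centre [ 0.4974 -0.2647]
side cap n 85 [0.0644 0.0748]
  foot centre [ 0.498  -0.2654]
foot offset tool mm [-0.  12.5 -2.4] foot - tcp [-0.0012  0.0004]
```

View pics/p2.png

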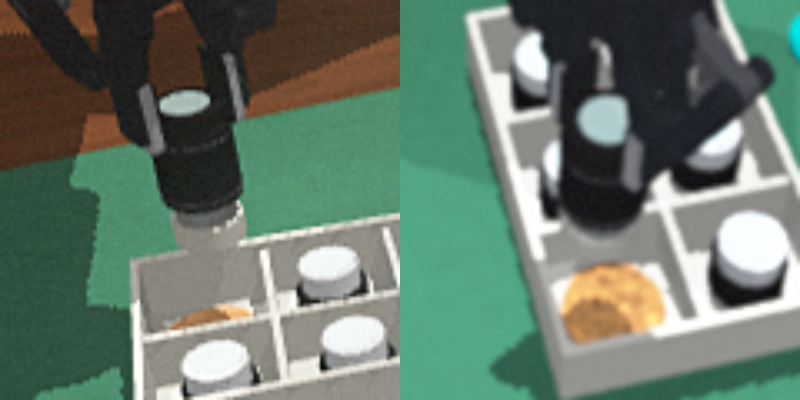

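The eyepiece is over the far left cell with the cork below it (side crop (610,300)), still 12 mm short. I'll correct that and lower part way.

Call:
servo_tool(delta_pos=[[0, 12, -2], [0, 0, 0], [10, 0, 0]], spin=[0, 0, 0], jaw=[0, 0, 0])

```text
time: 14.95
tcp_pos: [0.5105, -0.2782, 0.0885]
orientation: [0.13, 0.697, 0.125, -0.694]
ft_force: [-0.2, 0.1, -1.1]
finger_gap: 0.0361
```

```bash
python3 d.py .5052 -.2759 .037
```

```text
tcp [ 0.5105 -0.2782  0.0885] xaxis [ 0.0042 -0.0053 -1.    ] delta [51.4 -4.3  4.3] gap 0.03613878694594352 F [-0.2  0.1 -1.1] 14.95
```

Call:
servo_tool(delta_pos=[[5, -4, 4], [0, 0, 0], [12, 0, 0], [0, 0, 0]], spin=[0, 0, 0, 0], jaw=[0, 0, 0, 0])

```text
time: 15.35
tcp_pos: [0.5042, -0.2752, 0.0694]
orientation: [0.129, 0.696, 0.126, -0.695]
ft_force: [-1.4, -0.2, -1.4]
finger_gap: 0.0358
```

```bash
python3 d.py .5052 -.2759 .037
```

```text
tcp [ 0.5042 -0.2752  0.0694] xaxis [ 0.0033 -0.0048 -1.    ] delta [32.4  0.9 -0.6] gap 0.03584316707637061 F [-1.4 -0.2 -1.4] 15.35
```

Centred. Lowering.

Call:
servo_tool(delta_pos=[[10, 0, 0], [10, 0, 0], [6, 0, 0], [0, 0, 0]], spin=[0, 0, 0, 0], jaw=[0, 0, 0, 0])

```text
time: 15.75
tcp_pos: [0.504, -0.2751, 0.0404]
orientation: [0.129, 0.696, 0.126, -0.695]
ft_force: [-0.8, -0.3, -0.7]
finger_gap: 0.0365
```

```bash
python3 d.py .5052 -.2759 .037
```

```text
tcp [ 0.504  -0.2751  0.0404] xaxis [ 0.0026 -0.0043 -1.    ] delta [ 3.4  1.1 -0.8] gap 0.03645283609570785 F [-0.8 -0.3 -0.7] 15.75
```

Call:
servo_tool(delta_pos=[[2, 1, -1], [2, 0, 0], [0, 0, 0]], spin=[0, 0, 0], jaw=[0, 0, 0])

```text
time: 16.05
tcp_pos: [0.5061, -0.2761, 0.0367]
orientation: [0.129, 0.696, 0.126, -0.695]
ft_force: [1.1, 0.1, -1.1]
finger_gap: 0.0361
```

```bash
python3 d.py .5052 -.2759 .037;python3 - <<'E'
from h import *
s=monitor.sense();tp=s['tcp_pos']
c,M,t=pose('wrist');im,d=cams.camera('wrist');P=cloud('wrist',d,c,M,t)
m=(np.hypot(P[...,0]-tp[0],P[...,1]-tp[1])<.012)&(d>0)&(P[...,2]<.12)
print(np.percentile(P[m][:,2],[50,98]))
E
```

```text
tcp [ 0.5061 -0.2761  0.0367] xaxis [ 0.0033 -0.0048 -1.    ] delta [-0.3 -0.5  0.7] gap 0.036117724800144455 F [ 1.1  0.1 -1.1] 16.05
[0.08485228 0.08600826]
```

On the cork again (top at 0.085). Release and retreat.

Call:
servo_tool(delta_pos=[[0, 0, 0], [0, 0, 0], [0, 0, 0], [0, 0, 0], [-30, 0, 0], [-45, 0, 0], [-45, 0, 0], [-30, 0, 0]], spin=[0, 0, 0, 0, 0, 0, 0, 0], jaw=[1, 1, 1, 1, 1, 1, 1, 1])

```text
time: 16.9
tcp_pos: [0.5029, -0.2739, 0.1871]
orientation: [-0.128, -0.694, -0.128, 0.697]
ft_force: [0.7, 0.4, 0.5]
finger_gap: 0.0854
```

```bash
python3 d.py .5 -.27 .2; python3 - <<'E'
from fit import *
fit((.505,-.276),('scene','side'),(.045,.07)); fit((.5895,-.1547),('scene','side'),(.045,.07))
a,_=cams.camera('scene'); b,_=cams.camera('side')
cv2.imwrite('pics/end.png',np.hstack([cv2.resize(a[150:300,70:270],(400,300)),cv2.resize(b[210:390,220:460],(400,300))])[...,::-1])
E
```

```text
tcp [ 0.5029 -0.2739  0.1871] xaxis [-4.2e-03 -7.0e-04 -1.0e+00] delta [-12.9  -4.7   1.4] gap 0.08544579000319305 F [0.7 0.4 0.5] 16.9
scene 299 centre,tilt [ 0.5046 -0.2759  0.0156  0.0111] top 0.0864
side 229 centre,tilt [ 0.5047 -0.276  -0.0159 -0.0054] top 0.0872
scene 284 centre,tilt [ 0.59   -0.1544 -0.0053 -0.0128] top 0.0865
side 210 centre,tilt [ 0.5895 -0.1548 -0.0164  0.0029] top 0.0873
```

View pics/end.png

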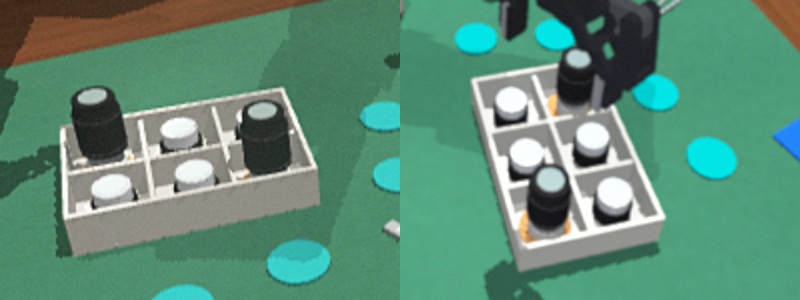

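Both stand upright in the two cork cells, in opposite corners of the box, and the gripper is open and clear at z = 0.187.

```bash
python3 -c "
from plant import ticket; print(ticket.hand_in())"
```

```text
the job is handed in; nothing more can be done
None
```

Both eyepieces are standing upright in the box, one on the cork disc in each of the two empty cells. I lowered each one until it rested on the cork before letting go, and handed the job in at about 17 s.

**Last checks:** two cameras put the eyepieces at (0.505, -0.276) and (0.590, -0.155). That is within 1 mm of the first cell's centre and about 3 mm off the second's. Fitted tilt was 0.02 rad or less and the tops were at 0.086–0.087 m, against 0.085 m expected. The gripper was open and clear.

**What went wrong or disagreed:**
- **First grasp:** the first grip on one eyepiece was too high, on the eyecup. I opened and gripped again lower before lifting, and it stayed upright.
- **Grip reading:** the gap read about 36 mm on the 40 mm cylinder. I did not find out why, but both eyepieces held firmly.
- **Touch-down:** the wrist force showed no clear contact when each eyepiece reached the cork. I relied on the measured height of its top instead.

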